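# Clamp the toy truck body in the drilling jig

## Task

Clamp the wooden truck body in its drilling jig: push the swing strap sideways round its post until it rests against its stop pin, over the truck's flat bed, and then push the cam lever on the strap's end fully down. Only push: leave the truck body seated in its nest, and do not disturb the loose things lying on the jig and around it.

Things in the scene. Friction and masses are not known exactly. Their poses are not given: they have to be found in the camera images.
- jig: Plywood jig board, fixed to the table, 260 (x) x 300 (y) x 18 mm. Origin: centre of its underside. x, y along its edges, z up. In its frame the strap's post stands at (0, -95) mm, the stop pin (10 mm thick, top at 76 mm) at (18, -35), the truck's nest of 12 mm high wooden rails is round (15, 30).
- strap_pivot (a point): Point on the vertical axis of the strap's post, half-way up the strap's bar (69 mm above the table). A 26 mm wide round nut on it reaches 15 mm above this point. Fixed to the jig, axes as the jig's.
- strap (a joint): Angle of the swing strap about the post, rad. 0: against the stop pin, the strap pointing along the jig's +y, over the truck bed; grows anticlockwise seen from above (swung away to the jig's -x side), up to 2.1. It swings level, stays where it is left and needs about 3 N at its middle.
- strap_mid (a point): Centre of the strap's bar, 62 mm from the post's axis. The strap is a flat steel bar 26 mm wide and 10 mm thick (z from 64 to 74 mm above the table), and reaches 98 mm from the post; there two cheeks (26 mm wide overall, z from 61 to 77 mm) carry the cam lever. y points along the strap away from the post, z up. Below the bar, beside the truck, there is free space down to the board at 18 mm.
- cam_axle (a point): Point on the cam lever's level axle, on the end of the strap, 125 mm from the post's axis, 69 mm above the table. y points along the strap away from the post, x along the axle.
- cam_lever (a joint): Angle of the cam lever above level, rad. 0: fully down, lying level and pointing straight on outward from the strap's end (away from the post); up to 1.3: raised. The lever swings in the strap's upright plane; it stays where it is left and takes a push of about 2 to 10 N at its ball, the most shortly before it is down, where the cam under the axle presses on the truck bed, passes its dead centre and stays locked.
- lever_ball (a point): Centre of the black ball, 22 mm across, on the end of the cam lever, 78 mm from the axle. The lever is a 10 mm thick steel rod. When fully down the ball's centre is 69 mm above the table, over the free part of the board.
- truck: Toy truck body of pale wood without wheels, loose in the jig's nest, 130 (x) x 56 (y) x 30 mm, with a cab on its +x end (36 mm long, top 62 mm above its underside). Origin: centre of the underside of the 130 x 56 block; x from the flat bed to the cab, z up.
- truck_bed (a point): Point on the top of the truck's flat bed, 48 mm above the table.
- wheels: Bystander on the jig board: two stacked wooden wheels, 40 mm across, 24 mm high. Origin: centre of the underside.
- offcut: Bystander on the jig board: wooden offcut 30 x 60 x 22 mm. Origin: centre of the underside.
- toy: Bystander: finished toy truck with wheels, 130 mm long, 80 wide, 76 high. Origin: under its middle, on the table.
- glue: Bystander: white glue bottle, 56 mm across, 150 mm high. Origin: centre of the underside.
- mallet: Bystander: hammer lying on the table.
There are look-alikes about, which are no part of the job. What is shaped like the truck but blue, orange or pink is not meant.

How it is judged:
By the outcome, as a careful person would: the job done as asked, in the order asked, and still so for the second after the job is handed in, with the robot touching nothing.
It also fails if it takes over 50 s, if anything falls off the work surface, if the arm or the gripper's body presses on something with over 40 N, if the wrist force passes 120 N, or if a joint passes its speed limit or range.

## Robot

A 6-joint arm with a two-finger parallel gripper is mounted at the origin on the work surface. World frame = base frame: x ahead of the robot, y to its left, z up, the work surface at z = 0. Lengths are in m, angles in rad, forces in N, time in s.
With the tool pointing down it reaches from about 0.4 to 0.825 m from the base axis. Payload 7 kg.
Tool frame: the origin (TCP) lies where the fingers leave the gripper's body, on its centre line; the fingertips stand 73 mm ahead of it and the grasp point (between the pads) lies 54 mm ahead of it (ctrl.nose_length is the distance from the TCP to the fingertips, in m); z points along the fingers, y is the line along which they close (so a half turn about z gives the same grasp; the last joint's range is limited). The gripper opens to 85 mm and grips with 20 to 120 N. Pads are 22 mm wide; open, the fingers measure 114 mm over their backs; the gripper's body (76 mm by 85 mm) begins 54 mm behind the grasp point. The pads swing forward as they close: fully open they stand 13 mm farther back than shut.
Start: joints at [1.392, 0.359, 0.012, 0, -1.224, -0.288], TCP at [0.304, 0.603, 0.304] pointing down, gripper open.
Joint ranges: [-3.07, 3.07], [-1.43, 2.12], [-1.02, 1.25], [-3.03, 1.67], [-3.05, -0], [-3.03, 3.03]. Speed limits (rad/s): [2.39, 2.39, 3.01, 3.14, 3.14, 3.14].

## Interface

Orientations are given as [roll, pitch, yaw] about the fixed x, y, z axes, in that order (R = Rz(yaw) Ry(pitch) Rx(roll)).
In Python, from bench import ctrl gives the robot as it stands. Calls block until the motion is done:
- ctrl.reach(position, orientation): joint-space move of the TCP to a pose.
- ctrl.move_linear(position, attitude=None, v=0.15): straight line of the TCP; attitude=None keeps the orientation; v is the mean speed in m/s.
- ctrl.movej(angles): joint-space move.
- ctrl.grip(opening, force=None): opening from 0.0 (shut) to 1.0 (fully open); force is the grip in N (None keeps the last); returns when the fingers have stopped.
- ctrl.wait(seconds).
- ctrl.solve_ik(position, orientation): joint angles nearest the present ones, or None.
- ctrl.read_state(): the state.
- ctrl.camera(name): name is "side" or "top" or "wrist"; returns the picture (384x512x3 uint8, red, green, blue); there is no depth.
- ctrl.camera_model(name): a dict with "camera_matrix" (3x3 intrinsics, pixels), "T" (4x4, takes a point from camera to world coordinates). Camera axes: x right, y down, z forward; pixel columns grow to the right and rows downward; lengths in m; the calibration is good to about 2 mm. A picture is of the moment at which its call begins: read the wrist's pose just before it. camera_model takes no time and is no camera call; for the wrist camera it gives the pose at the moment of the call.
A pose or a line that the arm cannot do raises ctrl.IKError and nothing moves.
- ctrl.hand_in(): hands the job in; it is judged then, once.
The state is a dict: "time_s": time; "joint_pos": joint angles; "dq": joint speeds; "joint_efforts": joint torques, N m; "eef_pos": TCP position; "eef_rot": TCP orientation; "force": force on the tool from outside, world axes, zero at the start; "torque": the same for the moment, N m; "opening": opening from 0.0 (shut) to 1.0 (fully open); "finger_force": force on a finger pad.
Only numpy, scipy, OpenCV 4.12 (cv2) and the standard library are available. Lean on these libraries where they do the work, as an engineer would, in place of code of your own. Each camera call takes 0.05 s, during which the arm holds its last target. There are 200 camera calls.

## Working session

There is one attempt and no reset: what is moved stays moved. The work goes in short steps, each a Python script; the robot and the scene stay as the last script left them, time stands still between calls to the robot, and variables do not carry over. Pictures are saved under pics/ and viewed, at most 10 in all, crops included, and the job is handed in when it is done.

```bash
mkdir -p pics; python3 - <<'E'
from bench import ctrl
import cv2,numpy as np
for n in("top","side"):
    im=ctrl.camera(n); cv2.imwrite(f"pics/{n}0.png",cv2.resize(im[:,:,::-1],(800,600),interpolation=cv2.INTER_CUBIC)); cv2.imwrite(f"pics/{n}raw.png",im[:,:,::-1])
    m=ctrl.camera_model(n); print(n,m["camera_matrix"].round(1).tolist(),m["T"].round(4).tolist())
s=ctrl.read_state();print(s["time_s"],s["eef_pos"],s["eef_rot"],s["force"],ctrl.nose_length)
E
```

```text
top [[348.7, 0.0, 258.1], [0.0, 348.7, 187.3], [0.0, 0.0, 1.0]] [[-0.0, -0.9867, 0.1623, 0.3718], [-0.9999, -0.0023, -0.0145, 0.0122], [0.0147, -0.1623, -0.9866, 1.0332], [0.0, 0.0, 0.0, 1.0]]
side [[370.3, 0.0, 254.0], [0.0, 370.3, 191.8], [0.0, 0.0, 1.0]] [[0.9997, -0.0164, 0.0199, 0.4781], [-0.0253, -0.7703, 0.6372, -0.8319], [0.0048, -0.6375, -0.7705, 1.0619], [0.0, 0.0, 0.0, 1.0]]
0.1 [0.30366065 0.60247806 0.30304465] [ 3.14006795e+00 -1.74715709e-04 -4.66892506e-01] [-0.23803257  0.08938005 -0.122471  ] 0.0726
```

View pics/top0.png

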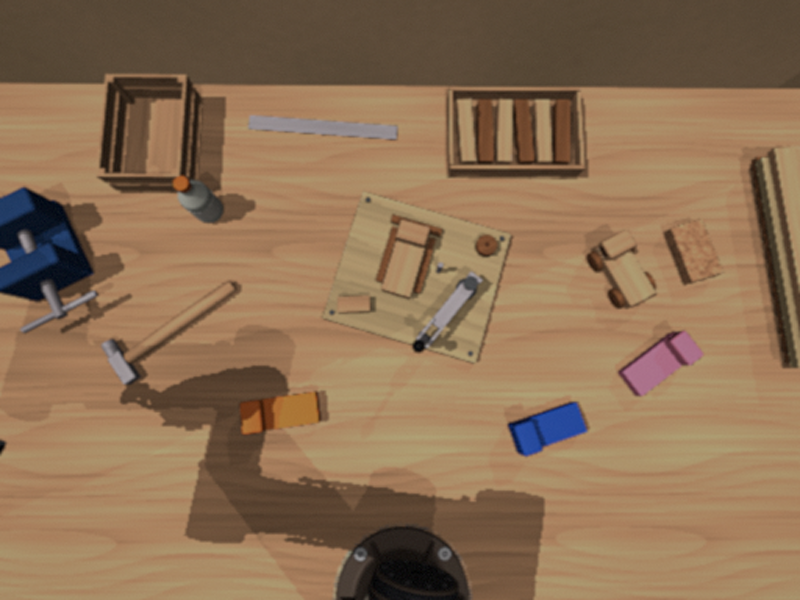

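View pics/side0.png

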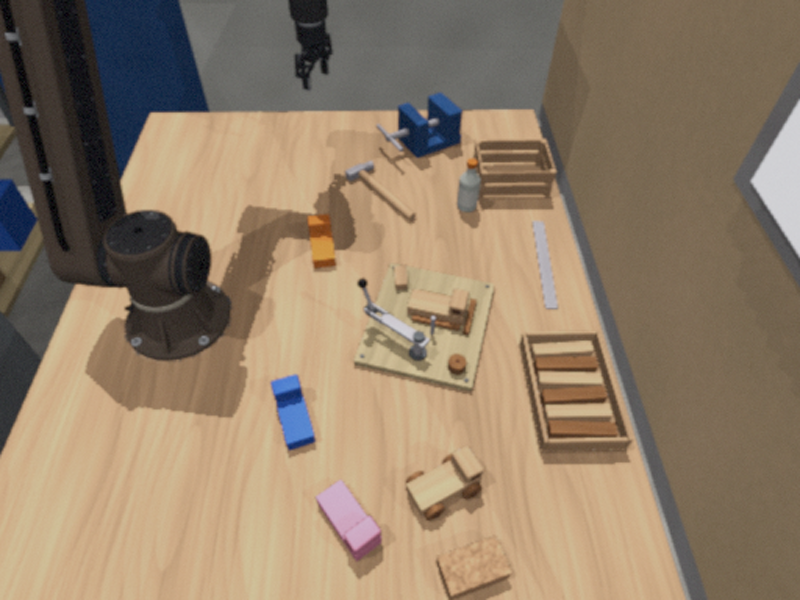

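The top view (800x600 scale) shows the jig with corners at (365,195), (511,236), (478,361) and (324,318). The strap's nut is at (470,285), the raised lever ball at (419,346), the stop pin at (440,267), the wheels at (487,245) and the offcut at (353,303).

Several things could be the truck:
- **Pale body in the nest (405,257):** this is the one meant. It is plain wood, has no wheels and sits in the rails.
- **Toy (625,268):** it has wheels, so it is a bystander.
- **Blue (548,428), orange (280,412) and pink (660,363):** these are look-alikes.

Next I'll fit the jig pose and confirm it in one enlarged crop.

```bash
cat > h.py <<'E'
from bench import ctrl
import cv2,numpy as np
def ray(n,px,z,m=None):
    m=m or ctrl.camera_model(n); K,T=m["camera_matrix"],m["T"]
    d=T[:3,:3]@np.linalg.solve(K,[px[0],px[1],1]); o=T[:3,3]
    return o+d*(z-o[2])/d[2]
def proj(n,P,m=None):
    m=m or ctrl.camera_model(n); K,T=m["camera_matrix"],m["T"]
    p=K@(T[:3,:3].T@(np.asarray(P)-T[:3,3])); return p[:2]/p[2]
def fit2d(L,W):
    L,W=np.array(L)[:,:2],np.array(W)[:,:2]; a,b=L-L.mean(0),W-W.mean(0)
    th=np.arctan2((a[:,0]*b[:,1]-a[:,1]*b[:,0]).sum(),(a*b).sum())
    R=np.array([[np.cos(th),-np.sin(th)],[np.sin(th),np.cos(th)]]); t=W.mean(0)-R@L.mean(0)
    return th,R,t,np.linalg.norm(L@R.T+t-W,axis=1)
E
python3 - <<'E'
from h import *
s=.64
W=[ray("top",np.array(p)*s-.18,.018) for p in((365,193),(512,236),(478,362),(323,319))]
L=[(.13,.15),(.13,-.15),(-.13,-.15),(-.13,.15)]
th,R,t,e=fit2d(L,W); print("jig",th,t,e.round(4))
post=R@[0,-.095]+t; print("post",post, "nut by ray",ray("top",np.array((470,283))*s,.084))
im=cv2.imread("pics/topraw.png"); x0,y0,f=195,115,4.8
c=cv2.resize(im[y0:y0+125,x0:x0+150],None,fx=f,fy=f,interpolation=cv2.INTER_CUBIC)
def dot(P,col):
    p=(proj("top",P)+.5-[x0,y0])*f; cv2.circle(c,tuple(int(v) for v in p),4,col,1)
for l in L: dot([*(R@l+t),.018],(0,0,255))
dot([*post,.084],(0,255,0)); dot([*(R@[.018,-.035]+t),.076],(255,0,255)); dot([*(R@[.015,.03]+t),.048],(255,255,0))
cv2.imwrite("pics/crop1.png",c)
E
```

```text
jig -0.2852647132473667 [ 0.57121713 -0.03306721] [0.0032 0.0037 0.0052 0.0006]
post [ 0.54448304 -0.12422799] nut by ray [ 0.54565352 -0.12014645  0.084     ]
```

View pics/crop1.png

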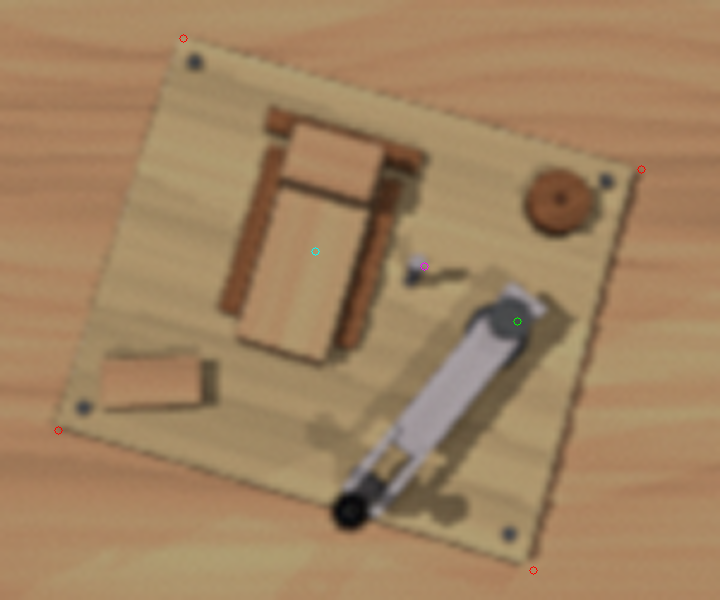

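The crop confirms the pale wheel-less body in the rails at (300,245), with the nut at (511,317), the pin at (415,266) and the ball at (350,510). The board corners sit slightly inside my first marks. I'll refit with these points, hover beside the strap and take one wrist look.

```bash
python3 - <<'E'
from h import *
import json
f=lambda p:np.array(p)/4.8+[195,115]-.5
obs=[((178,42),.018,(.13,.15)),((637,168),.018,(.13,-.15)),((530,562),.018,(-.13,-.15)),((62,428),.018,(-.13,.15)),((511,317),.084,(0,-.095)),((415,266),.076,(.018,-.035))]
W=[ray("top",f(p),z) for p,z,_ in obs]
th,R,t,e=fit2d([o[2] for o in obs],W); print("jig",th,t,e.round(4))
post=R@[0,-.095]+t
end=ray("top",f((365,497)),.075)[:2]   # fork end
mid=ray("top",f((455,388)),.074)[:2]
for q in(end,mid):
    d=q-post; print("strap th",np.arctan2(d[1],d[0])-(th+np.pi/2),"len",np.linalg.norm(d))
a=np.arctan2(*(mid-post)[::-1]); json.dump(dict(th=th,t=t.tolist(),s=a-th-np.pi/2),open("jig.json","w"))
u=np.array([np.cos(a),np.sin(a)]); n=np.array([-u[1],u[0]])
# ball: dark in side view
g=cv2.imread("pics/sideraw.png").max(2); x,y=int(363*.64),int(284*.64); w=g[y-8:y+9,x-8:x+9]<60
ys,xs=np.nonzero(w); sp=np.array([xs.mean()+x-8,ys.mean()+y-8]); tp=f((350,510)); print("ball side px",sp,len(xs))
A=[];b=[]
for nme,p in(("top",tp),("side",sp)):
    o=ctrl.camera_model(nme)["T"][:3,3]; d=ray(nme,p,0)-o; d/=np.linalg.norm(d); P=np.eye(3)-np.outer(d,d); A.append(P); b.append(P@o)
B=np.linalg.lstsq(np.vstack(A),np.hstack(b),rcond=None)[0]; print("ball",B,"r from post",(B[:2]-post)@u,(B[:2]-post)@n,"phi",np.arctan2(B[2]-.069,(B[:2]-post)@u-.125))
ctrl.grip(0.0)
p=post+u*.055+n*.040; yaw=a-np.pi/2
print("start",p,yaw); ctrl.reach([*p,.25],[np.pi,0,yaw])
m=ctrl.camera_model("wrist"); im=ctrl.camera("wrist")[:,:,::-1]; c=cv2.resize(im,(800,600))
for P in([*post,.084],[*(post+u*.098),.074],[*(R@[.018,-.035]+t),.076],[*p,.05],B):
    q=(proj("wrist",P,m)+.5)*800/512; cv2.circle(c,tuple(int(v) for v in q),5,(0,255,0),2)
cv2.imwrite("pics/w1.png",c); s=ctrl.read_state(); print(s["time_s"],s["eef_pos"],s["joint_pos"])
E
```

```text
jig -0.2765127652261744 [ 0.57240675 -0.03046659] [0.0025 0.0019 0.003  0.0043 0.0015 0.0032]
strap th 1.1503201806571446 len 0.13364976541017864
strap th 1.145429781940508 len 0.051405220934187354
ball side px [231.53333333 181.13333333] 15
ball [ 0.43040159 -0.0248224   0.14328227] r from post 0.1512858126443601 0.0008417948109019661 phi 1.2306834678729461
start [ 0.47864569 -0.1168921 ] 0.8689170167143336
3.5417 [ 0.47894616 -0.11648855  0.25004015] [ 1.61098639e-01  1.02225900e-01 -4.58446680e-01  1.75903704e-05
 -1.00997767e+00  2.27904593e+00]
```

View pics/w1.png

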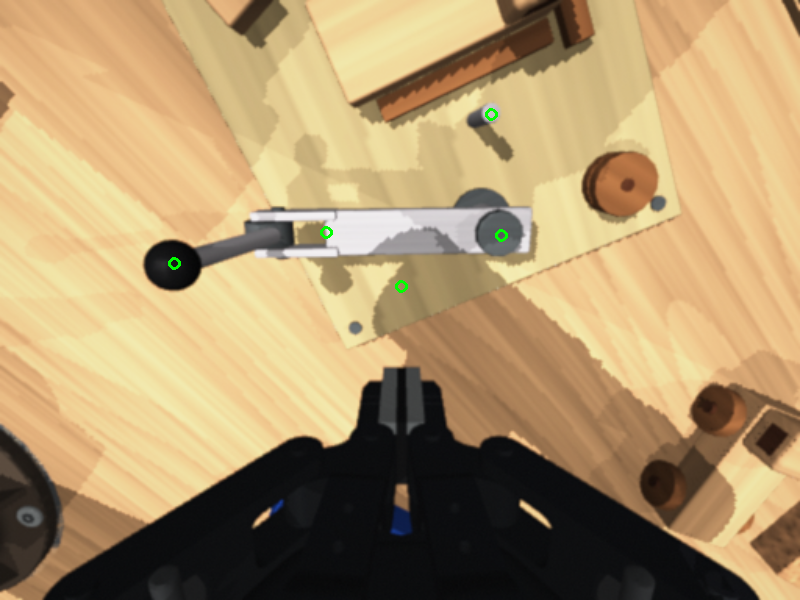

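The wrist view agrees with the predictions to about 2 mm: nut (500,235), pin (490,114), ball (173,264). The space below the strap at (400,287) is free. Now I'll descend and push the strap along its arc, watching the force.

```bash
python3 - <<'E'
from h import *
import json
J=json.load(open("jig.json")); th,t,s0=J["th"],np.array(J["t"]),J["s"]
R=np.array([[np.cos(th),-np.sin(th)],[np.sin(th),np.cos(th)]]); post=R@[0,-.095]+t
def pose(s,d,z=.1236):
    a=s+th+np.pi/2; u=np.array([np.cos(a),np.sin(a)]); n=np.array([-u[1],u[0]])
    return [*(post+u*.057+n*d),z],[np.pi,0,a-np.pi/2]
ctrl.move_linear(*pose(s0,.040),v=.15)
ctrl.move_linear(*pose(s0,.026),v=.06)
for s in [*np.arange(1.0,.1,-.15),.06,.03,0,-.02,-.04,-.06,-.08,-.1]:
    ctrl.move_linear(*pose(s,.024),v=.08 if s>.07 else .04)
    f=ctrl.read_state()["force"]; a=s+th; F=f[:2]@[np.cos(a),np.sin(a)]
    print(round(s,3),f.round(1),round(F,1))
    if s<.1 and abs(F)>12: break
p=pose(s,.045); ctrl.move_linear(*p,v=.08)
ctrl.move_linear([*p[0][:2],.24],v=.2)
st=ctrl.read_state(); print(st["time_s"],st["joint_pos"].round(2))
m=ctrl.camera_model("wrist"); im=ctrl.camera("wrist")[:,:,::-1]; c=cv2.resize(im,(800,600))
y=lambda r:post+R@[0,r]
for P in([*post,.084],[*y(.098),.074],[*(R@[.018,-.035]+t),.076],[*y(.125+.026),.1425]):
    q=(proj("wrist",P,m)+.5)*800/512; cv2.circle(c,tuple(int(v) for v in q),5,(0,255,0),2)
cv2.imwrite("pics/w2.png",c)
E
```

```text
1.0 [-0.  -0.8 -0. ] -0.5
0.85 [-1.4 -0.2 -0.3] -1.2
0.7 [-1.1 -1.  -0.3] -1.5
0.55 [-0.6  0.6  0.2] -0.4
0.4 [-1.1 -0.7 -0.8] -1.2
0.25 [-0.6 -1.   0.6] -0.5
0.06 [-0.9  0.4 -0.5] -1.0
0.03 [-2.1 -0.1 -0.2] -2.0
0 [-2.6  0.9  0.4] -2.7
-0.02 [-4.  -0.8  2.9] -3.6
-0.04 [-8.5  2.8  6.9] -9.0
-0.06 [-14.1   5.5   8.8] -15.1
9.5417 [ 0.27  0.17 -0.41 -0.   -1.    0.96]
```

View pics/w2.png

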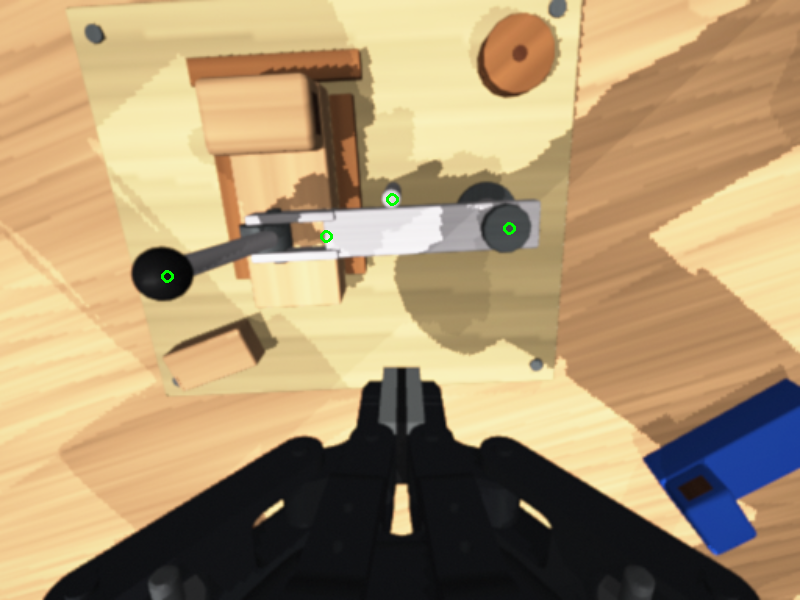

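The strap rests against the pin at (390,197). The ball at (163,273) is within 2 mm of prediction, and the truck and loose parts are undisturbed. Next I'll push the lever ball down along its arc with a tilted tool.

```bash
python3 - <<'E'
from h import *
import json
from scipy.spatial.transform import Rotation as Ro
J=json.load(open("jig.json")); th,t=J["th"],np.array(J["t"])
R=np.array([[np.cos(th),-np.sin(th)],[np.sin(th),np.cos(th)]]); post=R@[0,-.095]+t
ex=np.array([*R[:,0],0]); ey=np.array([*R[:,1],0]); ez=np.array([0,0,1.])
L=ctrl.nose_length
def pose(phi,back=0.,dz=0.,yaw=0.):
    tau=.55*max(phi,0); w=ey*np.sin(tau)-ez*np.cos(tau)
    ball=np.array([*post,.069])+ey*(.125+.078*np.cos(phi))+ez*(.078*np.sin(phi)+dz)
    return ball-w*(.011+back+L), (Ro.from_rotvec(ex*tau)*Ro.from_euler("xyz",[np.pi,0,th+yaw])).as_euler("xyz")
phis=[1.23,1.1,.95,.8,.65,.5,.38,.28,.2,.13,.06,0]
yaw=None
for y in(0,np.pi/2,-np.pi/2,np.pi):
    q=[ctrl.solve_ik(*pose(p,yaw=y)) for p in phis]
    ok=all(v is not None for v in q); print(y,ok,q[0] if ok else "",q[-1] if ok else "")
    if ok and yaw is None: yaw=y
if yaw is None: raise SystemExit
ctrl.move_linear([*ctrl.read_state()["eef_pos"][:2],.29],v=.2)
ctrl.reach(*pose(1.23,.04,yaw=yaw)); ctrl.move_linear(*pose(1.23,.004,yaw=yaw),v=.08)
hit=False
for k,(p,dz) in enumerate([(p,0) for p in phis]+[(0,-.001*i) for i in range(1,10)]):
    ctrl.move_linear(*pose(p,dz=dz,yaw=yaw),v=.06)
    f=ctrl.read_state()["force"]; print(p,dz,f.round(1))
    if np.linalg.norm(f)>(30 if p>0 else 22): break
e=ctrl.read_state()["eef_pos"]
ctrl.move_linear([e[0],e[1],.22],v=.15)
s=ctrl.read_state(); print(s["time_s"],e)
a=ctrl.camera_model("wrist"); im=ctrl.camera("wrist")[:,:,::-1]; c=cv2.resize(im,(800,600))
q=(proj("wrist",[*(post+R@[0,.203]),.069],a)+.5)*800/512; cv2.circle(c,tuple(int(v) for v in q),5,(0,255,0),2)
cv2.imwrite("pics/w3.png",c)
E
```

```text
0 True [-0.12871478  0.3222628  -0.14690065 -0.75823818 -1.12098247  1.77277008] [ 4.43244903e-01  3.82951386e-01 -3.30847704e-01  4.44089210e-16
 -8.56997237e-01  8.51038659e-01]
1.5707963267948966 False  
-1.5707963267948966 True [-0.12871478  0.3222628  -0.14690065 -0.75823818 -1.12098247  0.20197375] [ 0.4432449   0.38295139 -0.3308477   0.         -0.85699724 -0.71975767]
3.141592653589793 True [-0.12871478  0.3222628  -0.14690065 -0.75823818 -1.12098247 -1.36882258] [ 4.43244903e-01  3.82951386e-01 -3.30847704e-01 -4.44089210e-16
 -8.56997237e-01 -2.29055399e+00]
1.23 0 [-0.7  0.7 -0.3]
1.1 0 [-0.  -0.   1.2]
0.95 0 [-0.8  0.1 -0.2]
0.8 0 [-0.5  0.4 -0.8]
0.65 0 [ 0.  -0.6 -0.6]
0.5 0 [-0.3 -0.7  0.2]
0.38 0 [ 1.  -0.4  1.4]
0.28 0 [ 1.  -0.1  2.7]
0.2 0 [2.  0.3 3.2]
0.13 0 [ 0.6 -0.7 -1.5]
0.06 0 [-0.6  0.3  0.1]
0 0 [ 0.5 -2.6  2.7]
0 -0.001 [-1.9 -3.1  9.5]
0 -0.002 [-4.2 -1.7 14.6]
0 -0.003 [-7.4 -1.3 18.9]
0 -0.004 [-9.7 -1.  24.1]
16.9667 [0.60202624 0.07272257 0.15176059]
```

View pics/w3.png

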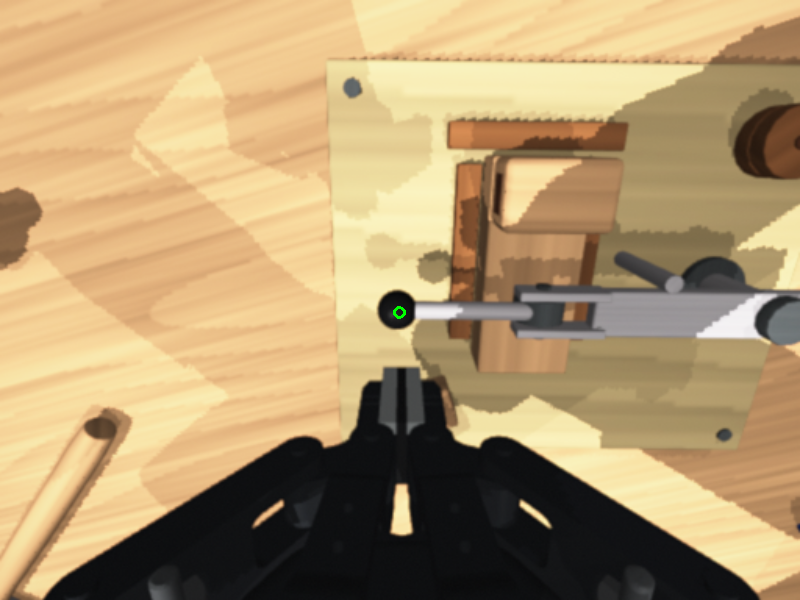

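The lever lies level: its ball is at (396,310), on the predicted fully-down point. The strap still touches the pin at (675,284), the truck is seated, and the arm is clear. I'll hand in.

```bash
python3 -c "
from bench import ctrl
print(ctrl.hand_in())"
```

```text
the job is handed in; nothing more can be done
None
```

The strap rests against its stop pin over the truck bed, the cam lever is fully down, and the last wrist picture showed the truck still seated; the job was handed in at about 17 s of the 50 s allowed, and no verdict came back.

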